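# Roll the rock core up to the stop of the core rest

### The arm

A 7-joint arm with a two-finger parallel gripper is mounted at the origin on the work surface. World frame = base frame: x ahead of the robot, y to its left, z up, the work surface at z = 0. Lengths are in m, angles in rad, forces in N, time in s.
With the tool pointing down it reaches from about 0.425 to 0.875 m from the base axis. Payload 4.7 kg.
Tool frame: the origin (TCP) lies on the centre line of the jaws, within the pads' length; the fingertips stand 14 mm ahead of it and the grasp point (between the pads) lies 5 mm behind it; z points along the fingers, y is the line along which they close (so a half turn about z gives the same grasp; the last joint's range is limited). The gripper opens to 87 mm and grips with 3 to 60 N. Pads are 19 mm wide; open, the fingers measure 117 mm over their backs; the gripper's body (75 mm by 190 mm) begins 51 mm behind the grasp point.
Start: joints at [1.222, 0.321, -0.07, 1.45, 0.023, 1.371, -0.057], TCP at [0.231, -0.608, 0.237] pointing down, gripper open.
Joint ranges: [-2.86, 2.86], [-0.3, 2.09], [-1.38, 1.24], [0.06, 2.45], [-1.56, 4.7], [0.09, 2.05], [-2.69, 2.69]. Speed limits (rad/s): [2.57, 2.57, 3.14, 3.14, 3.14, 3.14, 3.14].

### API

Orientations are given as a rotation vector (axis times angle).
In Python, from bench import * gives the robot as it stands.
- The arm moves only by the shell command python3 -m jog 'ROWS' [FORCE]. ROWS is JSON, a list of rows, each an object of numbers: "claw": the finger opening in mm, from 0 to 87; "dx", "dy", "dz": the shift along the tool's x, y, z in mm; "spin": the turn about the tool's z in degrees. In form: [{"claw": .., "dx": .., "dy": .., "dz": .., "spin": ..}, ...]. A call has 1 to 20 rows; each row is the pose to reach, as a shift and turn from the pose commanded when the call began, along the tool's axes at that moment; what a row does not reach only later rows make up. A row lasts 1/12 s, in which the tool goes at most 41.7 mm and 7.16 degrees, less where a joint would pass 70% of its speed; a pose out of reach is approached as far as the arm can. A call with a gripper value outside its range is refused whole. The fingers move at their own pace and stop on an object; FORCE is the grip in N (left out, the last holds). Time passes only in rows, so rows that repeat a pose let the fingers close. It gives the time, the measured TCP pose, the force, the opening and the grip force at its end, in the units of the state.
- get_state(): the state, without advancing time (a new reading comes with each control period).
- get_image(name): name is "side" or "top" or "wrist"; returns a dict with "frame" (384x512x3 uint8, red, green, blue), "depth" (384x512 float32, m along the optical axis (not along the pixel's ray), 0 where there is no reading), "K" (3x3 intrinsics, pixels), "T" (4x4, takes a point from camera to world coordinates); the wrist camera has in their place "mount" (4x4, takes a point from camera to tool coordinates, whose origin is the TCP and whose axes are the flange's). Camera axes: x right, y down, z forward; pixel columns grow to the right and rows downward; lengths in m; the calibration is good to about 2 mm. The wrist camera is an equidistant fisheye: a pixel r from the principal point sees the ray r / f radians off the axis. A picture is of the moment at which its call begins: read the wrist's pose just before it.
- close_job(): hands the job in; it is judged then, once.
The state is a dict: "time": time; "joint_positions": joint angles; "qd": joint speeds; "joint_torque": joint torques, N m; "position": TCP position; "tool_rot": TCP orientation; "ft_force": force on the tool from outside, world axes, zero at the start; "torque": the same for the moment, N m; "grip_width": opening from 0.0 (shut) to 1.0 (fully open); "grip_force": force on a finger pad.
Only numpy, scipy, OpenCV 4.12 (cv2) and the standard library are available. Lean on these libraries where they do the work, as an engineer would, in place of code of your own. Each camera call takes 0.05 s, during which the arm holds its last target. There are 200 camera calls.

### The job

Push the rock core lying on the bench up the sloping wooden rest, slowly, with the fingers always behind it so that it never rolls back on its own, until it lies square against the steel stop at the top. Do not pinch or lift it, and leave the other things on the bench alone. Finish while still holding it against the stop with the fingers.

Things in the scene. Friction and masses are not known exactly. Their poses are not given: they have to be found in the camera images.
- core: rock core: banded grey stone cylinder, 60 mm in diameter, 100 mm long, 0.5 to 0.9 kg, smooth and slippery (friction about 0.4), free to roll. Origin at its very centre; its y axis is the cylinder's axis (x and z turn as it rolls). Starts on the bench, its centre 45 to 75 mm before the foot of the rest, within 6 mm of the rest's centre line, lying across it to within 0.1 rad
- deck: sloping plywood board of the rest, fixed. Origin: middle of its lower edge (the foot), on its upper face, at bench level, no step there; x points up the slope, a steady 7 degrees, y level across it, z square to the board. 154 mm wide, 185 mm long. Wooden curbs 12 mm high on both sides from x = 20 mm on, 130 mm apart inside. No dip or catch: the core rolls back if let go
- stop_face (a point): middle of the foot of the steel stop's face, on the board's upper face, at x = 170 mm in the deck's frame. The stop is a bar across the board's top end, 45 mm high, 15 mm thick. When the core touches it, the core's centre is 30 mm before this face (deck x = 140 mm) and 30 mm above the board
- jar: bystander: upright white jar with a cap, 48 mm in diameter, 85 mm high, origin under its centre, standing beside the rest on its right (y below 0 in the deck's frame)
- brush: bystander: hand brush lying on the bench, on the left of the rest (y above 0 in the deck's frame); x along its length, origin under its middle
- jacket: bystander: small round plaster field jacket with bits of rock in it, 100 mm in diameter and about 60 mm high, origin under its centre, beyond the stop
Mind the look-alikes: they are no part of the job. Leave any orange or turquoise look-alike of the core alone.

How it is judged:
By the outcome, as a careful person would: the job done as asked, in the order asked, and still so for the second after the job is handed in, while the arm keeps its last pose, push and grip.
It also fails if it takes over 38 s, if anything falls off the work surface, if the arm or the gripper's body presses on something with over 40 N, if the wrist force passes 120 N, or if a joint passes its speed limit or range.

## Working session

There is one attempt and no reset: what is moved stays moved. The work goes in short steps, Python scripts to look and compute and a shell command to move; the robot and the scene stay as the last step left them, time stands still between calls to the robot, and variables do not carry over. Pictures are saved under pics/ and viewed, at most 10 in all, crops included, and the job is handed in when it is done.

```bash
mkdir -p pics; python3 - <<'E'
from bench import *
import cv2,numpy as np
s=get_state();print(s)
for n in("top","side"):
    d=get_image(n);np.savez(f"{n}0.npz",**d)
    print(n,d["K"].tolist(),np.round(d["T"],4).tolist())
    cv2.imwrite(f"pics/{n}0.png",cv2.resize(d["frame"][...,::-1],(800,600)))
E
```

```text
{'time': 0.0, 'joint_positions': array([ 1.22211157,  0.32182015, -0.07010966,  1.45165848,  0.02260907,
        1.37081058, -0.05689733]), 'qd': array([ 0.00136062, -0.00038479, -0.0004676 , -0.00019907,  0.0009378 ,
        0.00095916,  0.00252164]), 'joint_torque': array([-3.88403450e-04, -4.91290784e+01, -4.04214514e-01, -3.12531745e+01,
       -6.38861535e-02,  4.37074690e-02,  1.57097834e-04]), 'position': array([ 0.23045081, -0.6072146 ,  0.23547184]), 'tool_rot': array([-3.08820669e+00, -5.66496093e-01,  6.93530089e-04]), 'ft_force': array([-0.1391696 ,  0.54759592, -0.56265669]), 'torque': array([0.04793378, 0.0291397 , 0.00136636]), 'grip_force': 0.0, 'grip_width': 1.0044241821492486}
top [[447.0103888794806, 0.0, 250.2118777079212], [0.0, 447.0103888794806, 190.5513278839811], [0.0, 0.0, 1.0]] [[-0.0272, -0.9978, 0.0608, 0.4942], [-0.9994, 0.0284, 0.0177, 0.007], [-0.0193, -0.0603, -0.998, 1.2111], [0.0, 0.0, 0.0, 1.0]]
side [[477.6931962592233, 0.0, 251.76844427618332], [0.0, 477.6931962592233, 190.35122933638726], [0.0, 0.0, 1.0]] [[-0.8878, -0.2618, 0.3785, 0.1362], [-0.4601, 0.5236, -0.717, 0.9034], [-0.0104, -0.8108, -0.5853, 0.7703], [0.0, 0.0, 0.0, 1.0]]
```

View pics/top0.png

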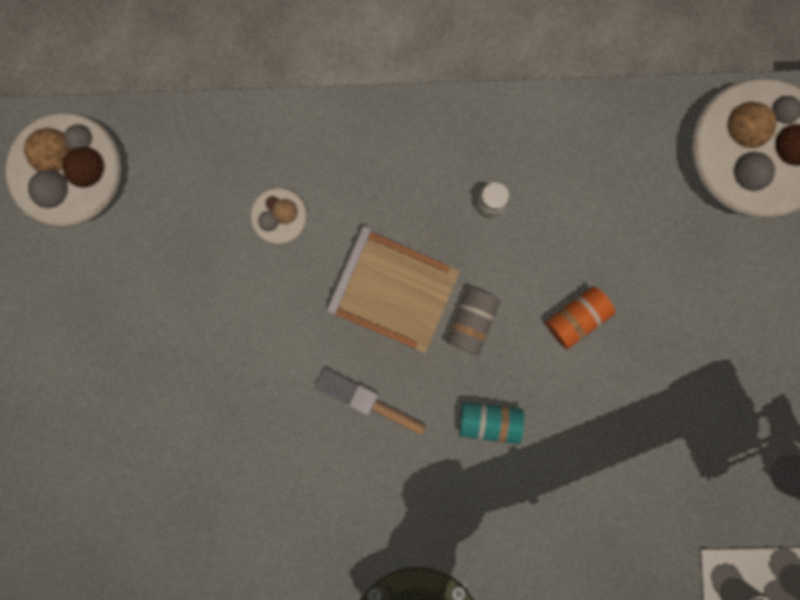

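View pics/side0.png

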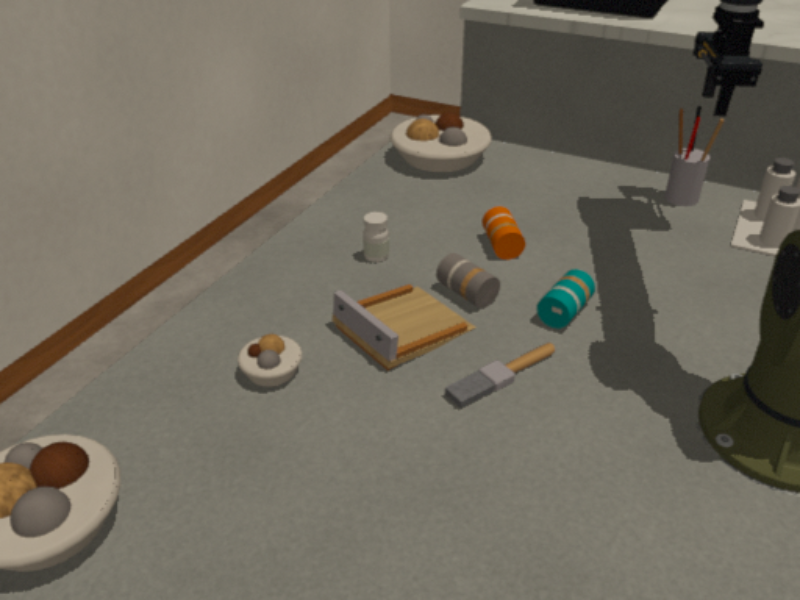

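The top view shows the rest at about (395,292), with its foot edge from (457,268) to (425,350) and the stop on the left. The grey core is at (473,320). The orange (582,317) and turquoise (492,423) look-alikes are clear of the path. The side view agrees.

```bash
cat > h.py <<'E'
import numpy as np,cv2
def ray(d,uv,z):
    K,T=d["K"],d["T"];uv=np.atleast_2d(np.array(uv,float))
    r=np.c_[(uv-[K[0,2],K[1,2]])/[K[0,0],K[1,1]],np.ones(len(uv))]@T[:3,:3].T
    return T[:3,3]+r*((z-T[2,3])/r[:,2])[:,None]
def cloud(d):
    v,u=np.mgrid[:384,:512];K,T=d["K"],d["T"];Z=d["depth"]
    P=np.stack([(u-K[0,2])/K[0,0]*Z,(v-K[1,2])/K[1,1]*Z,Z],-1)
    return P@T[:3,:3].T+T[:3,3]
E
python3 - <<'E'
from h import *
for n in("top","side"):
    d=dict(np.load(n+"0.npz"));P=cloud(d);hsv=cv2.cvtColor(d["frame"],cv2.COLOR_RGB2HSV)
    box=(P[...,0]>.3)&(P[...,0]<.8)&(P[...,1]>-.2)&(P[...,1]<.25)&(d["depth"]>0)
    # wood
    m=(box&(hsv[...,0]>11)&(hsv[...,0]<23)&(hsv[...,1]>90)&(hsv[...,2]>90)).astype(np.uint8)
    m=cv2.morphologyEx(m,cv2.MORPH_OPEN,np.ones((3,3)))
    cs=sorted(cv2.findContours(m,0,2)[0],key=cv2.contourArea)[-1:]
    q=np.zeros_like(m);cv2.drawContours(q,cs,-1,1,-1)
    W=P[q>0];c=W.mean(0);print(n,"wood",len(W),c,"minrect px",cv2.boxPoints(cv2.minAreaRect(cs[0])).tolist())
    A=np.c_[W[:,:2],np.ones(len(W))];f=np.linalg.lstsq(A,W[:,2],rcond=None)[0]
    print(" plane",f,"slope",np.degrees(np.arctan(np.hypot(*f[:2]))),"dir",np.degrees(np.arctan2(f[1],f[0])))
    # core: high points grey near the foot
    m2=(box&(P[...,2]>.025)&(np.hypot(P[...,0]-c[0],P[...,1]-c[1])<.22)).astype(np.uint8)
    k,l,st,ce=cv2.connectedComponentsWithStats(m2)
    for i in range(1,k):
        if st[i,4]>60:
            Q=P[l==i];w,V=np.linalg.eigh(np.cov(Q[:,:2].T))
            print(" blob",st[i,4],ce[i].round(),Q.mean(0).round(4),"zmax",np.percentile(Q[:,2],95).round(4),"axis deg",np.degrees(np.arctan2(V[1,1],V[0,1])).round(1),"len",np.sqrt(12*w).round(3), "col",np.median(d["frame"][l==i],0))
    print(" bench z",np.median(P[box&(np.abs(P[...,2])<.01)][:,2]))
E
```

```text
top wood 3293 [0.57589613 0.0167644  0.01435771] minrect px [[214.6747283935547, 201.19534301757812], [236.93310546875, 148.72918701171875], [293.66229248046875, 172.79611206054688], [271.4039001464844, 225.26226806640625]]
 plane [-0.10320172  0.11184879  0.0719161 ] slope 8.653249630225075 dir 132.69740820193948
 blob 201 [313. 130.] [ 0.715  -0.1379  0.0676] zmax 0.0876 axis deg -136.7 len [0.021 0.041] col [129. 120. 108.]
 blob 232 [189. 144.] [0.6941 0.1884 0.0358] zmax 0.0438 axis deg 145.8 len [0.024 0.066] col [163. 149. 132.]
 blob 535 [227. 175.] [0.6082 0.0867 0.0535] zmax 0.0693 axis deg 156.2 len [0.061 0.19 ] col [137. 124. 116.]
 blob 882 [303. 205.] [ 0.5237 -0.1076  0.0532] zmax 0.0614 axis deg 156.5 len [0.059 0.101] col [100.  90.  79.]
 bench z -6.692620731096888e-05
side wood 1858 [0.56451167 0.01616368 0.01445993] minrect px [[229.1757354736328, 192.433837890625], [279.7874450683594, 165.79608154296875], [302.8243408203125, 209.566162109375], [252.21261596679688, 236.20391845703125]]
 plane [-0.04022385  0.53583277  0.02850573] slope 28.250935036287277 dir 94.29302306739228
 blob 261 [241. 151.] [ 0.716  -0.1308  0.056 ] zmax 0.0851 axis deg -138.3 len [0.015 0.04 ] col [114. 108.  96.]
 blob 729 [298. 177.] [ 0.5205 -0.0918  0.0478] zmax 0.0607 axis deg 164.2 len [0.05  0.113] col [93. 83. 69.]
 blob 920 [236. 208.] [0.6041 0.1034 0.0485] zmax 0.0676 axis deg 157.2 len [0.057 0.173] col [83. 76. 73.]
 blob 90 [348. 194.] [ 0.3783 -0.0853  0.042 ] zmax 0.0573 axis deg 162.7 len [0.012 0.024] col [ 0. 72. 66.]
 blob 83 [188. 223.] [0.688  0.1898 0.0352] zmax 0.0377 axis deg 144.3 len [0.014 0.054] col [174. 162. 143.]
 bench z 0.00030094515879230954
```

```bash
python3 - <<'E'
from h import *
d=dict(np.load("top0.npz"))
f=ray(d,[[293.7,172.8],[271.4,225.3]],0.0);t=ray(d,[[236.9,148.7],[214.7,201.2]],.025)
print(f,t,np.linalg.norm(f[0]-f[1]))
F=f.mean(0)[:2];a=f[1]-f[0];dirn=np.degrees(np.arctan2(a[1],a[0]))-90
e=t.mean(0)-f.mean(0);print("foot",F,"dir from foot edge",dirn+180,"from mids",np.degrees(np.arctan2(e[1],e[0])))
# core silhouette: ellipse-free: top points of core
P=cloud(d);th=np.radians(66.5);ex=np.array([np.cos(th),np.sin(th)]);ey=np.array([-ex[1],ex[0]])
hi=(P[...,2]>.05)&(np.hypot(P[...,0]-.523,P[...,1]+.107)<.07);Q=P[hi][:,:2]
w,V=np.linalg.eigh(np.cov(Q.T));print("core top",Q.mean(0),"axis",np.degrees(np.arctan2(V[1,1],V[0,1])),np.sqrt(12*w))
for p in(Q.mean(0),[.523,-.107]):print("core in deck",(p-F)@ex,(p-F)@ey)
print("stop",F+.17*np.cos(np.radians(7))*ex)
s=np.array([0.23045,-0.6072]); c=Q.mean(0)
print("behind 55mm:",c-.055*ex)
E
```

```text
[[ 0.61292411 -0.09101279  0.        ]
 [ 0.47242755 -0.02622874  0.        ]] [[0.67961529 0.0605053  0.025     ]
 [0.54080013 0.12313218 0.025     ]] 0.1547134686036731
foot [ 0.54267583 -0.05862077] dir from foot edge 245.24520871614453 from mids 65.82481983057187
core top [ 0.52339415 -0.10890671] axis 155.6007401317987 [0.04317241 0.1003918 ]
core in deck -0.05380378028859632 -0.00236901618853658
core in deck -0.05221238149833933 -0.0012472546039771154
stop [0.6099579  0.09611739]
behind 55mm: [ 0.50146296 -0.15934501]
```

```bash
cat >> h.py <<'E'
from scipy.spatial.transform import Rotation as R
F=np.array([.5427,-.0586]);TH=65.6;ex=np.array([np.cos(np.radians(TH)),np.sin(np.radians(TH))]);ey=np.array([-ex[1],ex[0]])
def plan(s,dx,dy,z,th=TH):
    M=R.from_rotvec(s["tool_rot"]).as_matrix();p=np.array(s["position"])
    t=np.r_[F+dx*ex+dy*ey,z];a=np.degrees(np.arctan2(M[1,0],M[0,0]))
    q=p[:2]-F
    print("deck",(q@ex*1e3).round(1),(q@ey*1e3).round(1),"z",(p[2]*1e3).round(1),"ang",a.round(2),"tilt",M[:,2].round(3),"shift mm",(M.T@(t-p)*1e3).round(1),"spin",round(a-th,2),"F",np.round(s["ft_force"],1))
E
python3 -c "
from bench import *;from h import *
plan(get_state(),-.125,-.002,.2)"
```

```text
deck -628.6 57.7 z 235.5 ang 20.79 tilt [-0.001  0.002 -1.   ] shift mm [ 399.4 -312.5   36.1] spin -44.81 F [ 0.4 -0.1  0.2]
```

```bash
python3 -m jog '[{"claw":60,"dx":30,"dy":-23,"dz":3,"spin":-4},{"claw":60,"dx":60,"dy":-47,"dz":6,"spin":-8},{"claw":60,"dx":90,"dy":-70,"dz":9,"spin":-12},{"claw":60,"dx":120,"dy":-94,"dz":12,"spin":-16},{"claw":60,"dx":150,"dy":-117,"dz":15,"spin":-20},{"claw":60,"dx":180,"dy":-141,"dz":18,"spin":-24},{"claw":60,"dx":210,"dy":-164,"dz":20,"spin":-28},{"claw":60,"dx":240,"dy":-188,"dz":22,"spin":-32},{"claw":60,"dx":270,"dy":-211,"dz":25,"spin":-36},{"claw":60,"dx":300,"dy":-235,"dz":28,"spin":-40},{"claw":60,"dx":330,"dy":-258,"dz":31,"spin":-44},{"claw":60,"dx":360,"dy":-282,"dz":34,"spin":-44.8},{"claw":60,"dx":385,"dy":-301,"dz":36,"spin":-44.8},{"claw":60,"dx":399.4,"dy":-312.5,"dz":36,"spin":-44.8},{"claw":60,"dx":399.4,"dy":-312.5,"dz":36,"spin":-44.8},{"claw":60,"dx":399.4,"dy":-312.5,"dz":36,"spin":-44.8},{"claw":60,"dx":399.4,"dy":-312.5,"dz":36,"spin":-44.8}]'
python3 - <<'E'
from bench import *;from h import *
s=get_state();plan(s,-.12,-.002,.03)
d=get_image("wrist");np.savez("w1.npz",**d);print(d["K"].tolist(),d["mount"].round(3).tolist())
cv2.imwrite("pics/w1.png",d["frame"][...,::-1])
E
```

```text
time: 1.52
position: [0.4925, -0.1748, 0.2002]
tool_rot: [-2.642, -1.7, 0.002]
ft_force: [-0.8, 0.2, 0.7]
grip_width: 0.689
grip_force: 0.0
deck -126.6 -2.3 z 200.2 ang 65.53 tilt [-0.001 -0.001 -1.   ] shift mm [  6.8  -0.2 170.2] spin -0.07 F [-0.8  0.2  0.7]
[[297.3186396354542, 0.0, 255.67592845511356], [0.0, 297.3186396354542, 191.77094447416755], [0.0, 0.0, 1.0]] [[-0.001, -0.956, -0.294, 0.081], [1.0, -0.001, -0.001, -0.001], [0.001, -0.294, 0.956, -0.148], [0.0, 0.0, 0.0, 1.0]]
```

View pics/w1.png

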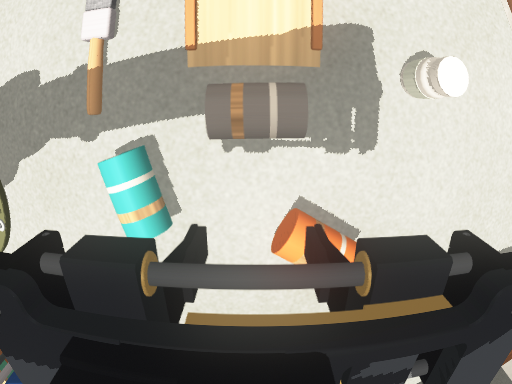

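The wrist view shows the core at (257,110), square to and centred on the foot edge (187–320, row 67). The jaws sit behind it. The orange look-alike is near (315,230), so I'll check its clearance before descending.

```bash
python3 - <<'E'
from h import *
d=dict(np.load("top0.npz"));P=cloud(d);hsv=cv2.cvtColor(d["frame"],cv2.COLOR_RGB2HSV)
for n,a,b in(("orange",3,14),("turq",80,100)):
    m=(hsv[...,0]>=a)&(hsv[...,0]<=b)&(hsv[...,1]>190)&(P[...,2]>.02)
    q=P[m][:,:2]-F;print(n,m.sum(),"deck x",(q@ex).min(),(q@ex).max(),"y",(q@ey).min(),(q@ey).max())
E
```

```text
orange 566 deck x -0.4367502672756607 0.6708841804620314 y -0.49403773486843533 0.07127560952650262Traceback (most recent call last):
  File "<stdin>", line 5, in <module>
    return umr_minimum(a, axis, None, out, keepdims, initial, where)
ValueError: zero-size array to reduction operation minimum which has no identity
```

```bash
python3 - <<'E'
from h import *
d=dict(np.load("top0.npz"));P=cloud(d)
for n,u0,u1,v0,v1 in(("orange",340,405,180,228),("turq",288,345,250,290)):
    Q=P[v0:v1,u0:u1].reshape(-1,3);Q=Q[(Q[:,2]>.02)&(Q[:,2]<.1)]
    q=Q[:,:2]-F;X=q@ex;Y=q@ey;print(n,len(q),"deck x",np.percentile(X,[1,99]).round(3),"y",np.percentile(Y,[1,99]).round(3),"z",Q[:,2].max())
E
```

```text
orange 945 deck x [-0.259 -0.171] y [-0.13  -0.026] z 0.06530371775937782
turq 933 deck x [-0.195 -0.094] y [0.104 0.177] z 0.06689942965482198
```

```bash
python3 -m jog '[{"claw":60,"dx":3,"dy":0,"dz":30,"spin":0},{"claw":60,"dx":6,"dy":0,"dz":60,"spin":0},{"claw":60,"dx":9,"dy":0,"dz":90,"spin":0},{"claw":60,"dx":12,"dy":0,"dz":120,"spin":0},{"claw":60,"dx":12,"dy":0,"dz":145,"spin":0},{"claw":60,"dx":12,"dy":0,"dz":160,"spin":0},{"claw":60,"dx":12,"dy":0,"dz":168,"spin":0},{"claw":60,"dx":12,"dy":0,"dz":170,"spin":0},{"claw":60,"dx":12,"dy":0,"dz":170,"spin":0},{"claw":60,"dx":12,"dy":0,"dz":170,"spin":0}]'
python3 -c "
from bench import *;from h import *
plan(get_state(),-.093,-.001,.03)"
```

```text
time: 2.4
position: [0.4989, -0.1637, 0.0317]
tool_rot: [2.64, 1.699, 0.002]
ft_force: [0.5, 0.8, 0.1]
grip_width: 0.691
grip_force: 0.0
deck -113.8 -3.5 z 31.7 ang 65.53 tilt [ 0.002 -0.001 -1.   ] shift mm [20.8 -2.6  1.7] spin -0.07 F [0.5 0.8 0.1]
```

```bash
python3 -m jog '[{"claw":60,"dx":2,"dy":-0.5,"dz":0,"spin":0},{"claw":60,"dx":4,"dy":-1,"dz":0,"spin":0},{"claw":60,"dx":6,"dy":-2,"dz":0,"spin":0},{"claw":60,"dx":8,"dy":-2,"dz":0,"spin":0},{"claw":60,"dx":9.5,"dy":-2,"dz":0,"spin":0},{"claw":60,"dx":11,"dy":-2,"dz":0,"spin":0},{"claw":60,"dx":12,"dy":-2,"dz":0,"spin":0},{"claw":60,"dx":13,"dy":-2,"dz":0,"spin":0},{"claw":60,"dx":14,"dy":-2,"dz":0,"spin":0},{"claw":60,"dx":15,"dy":-2,"dz":0,"spin":0},{"claw":60,"dx":16,"dy":-2,"dz":0,"spin":0},{"claw":60,"dx":17,"dy":-2,"dz":0,"spin":0},{"claw":60,"dx":18,"dy":-2,"dz":0,"spin":0},{"claw":60,"dx":19,"dy":-2,"dz":0,"spin":0},{"claw":60,"dx":20,"dy":-2,"dz":0,"spin":0},{"claw":60,"dx":21,"dy":-2,"dz":0,"spin":0},{"claw":60,"dx":22,"dy":-2,"dz":0,"spin":0}]'
python3 - <<'E'
from bench import *;from h import *
s=get_state();plan(s,.1,0,.047)
d=get_image("wrist");cv2.imwrite("pics/w2.png",d["frame"][...,::-1])
E
```

```text
time: 3.82
position: [0.5054, -0.142, 0.0306]
tool_rot: [2.641, 1.701, -0.0]
ft_force: [0.2, -0.5, -0.7]
grip_width: 0.69
grip_force: 0.2
deck -91.4 -0.5 z 30.6 ang 65.58 tilt [ 0. -0. -1.] shift mm [191.4  -0.6 -16.5] spin -0.02 F [ 0.2 -0.5 -0.7]
```

View pics/w2.png

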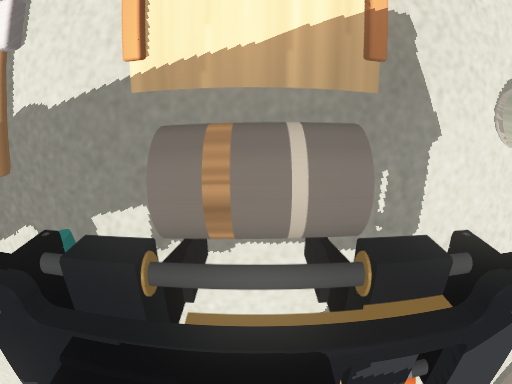

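The core lies square just ahead of both fingertips, between (148,125) and (373,240). Its middle is at column 261 and the foot's is at 255. I'll push at 18 mm/s.

```bash
python3 -m jog '[{"claw":60,"dx":1.5,"dy":0,"dz":0,"spin":0},{"claw":60,"dx":3,"dy":0,"dz":0,"spin":0},{"claw":60,"dx":4.5,"dy":0,"dz":0,"spin":0},{"claw":60,"dx":6,"dy":0,"dz":0,"spin":0},{"claw":60,"dx":7.5,"dy":0,"dz":0,"spin":0},{"claw":60,"dx":9,"dy":0,"dz":0,"spin":0},{"claw":60,"dx":10.5,"dy":0,"dz":0,"spin":0},{"claw":60,"dx":12,"dy":0,"dz":0,"spin":0},{"claw":60,"dx":13.5,"dy":0,"dz":0,"spin":0},{"claw":60,"dx":15,"dy":0,"dz":0,"spin":0},{"claw":60,"dx":16.5,"dy":0,"dz":0,"spin":0},{"claw":60,"dx":18,"dy":0,"dz":0,"spin":0},{"claw":60,"dx":19.5,"dy":0,"dz":0,"spin":0},{"claw":60,"dx":21,"dy":0,"dz":0,"spin":0},{"claw":60,"dx":22.5,"dy":0,"dz":0,"spin":0},{"claw":60,"dx":24,"dy":0,"dz":0,"spin":0},{"claw":60,"dx":25.5,"dy":0,"dz":0,"spin":0},{"claw":60,"dx":27,"dy":0,"dz":0,"spin":0},{"claw":60,"dx":28.5,"dy":0,"dz":0,"spin":0},{"claw":60,"dx":30,"dy":0,"dz":0,"spin":0}]'
python3 - <<'E'
from bench import *;from h import *
s=get_state();plan(s,.1,0,.047)
d=get_image("wrist");cv2.imwrite("pics/w3.png",d["frame"][...,::-1])
E
```

```text
time: 5.53
position: [0.5178, -0.1146, 0.0305]
tool_rot: [2.641, 1.701, -0.0]
ft_force: [-0.3, -0.7, 0.8]
grip_width: 0.69
grip_force: 0.2
deck -61.3 -0.5 z 30.5 ang 65.59 tilt [-0. -0. -1.] shift mm [161.3  -0.5 -16.5] spin -0.01 F [-0.3 -0.7  0.8]
```

View pics/w3.png

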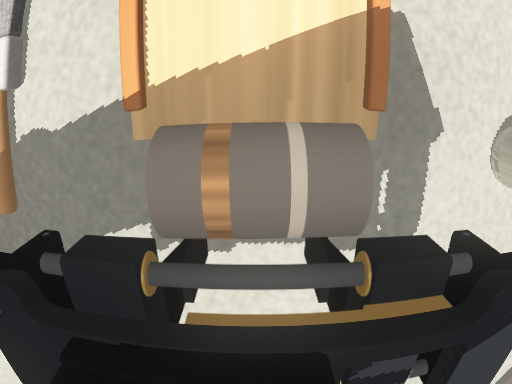

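The core is rolling square with the fingers and sits in the same place in the wrist view, (148–373, 125–240). Next it goes onto the slope.

```bash
python3 -m jog '[{"claw":60,"dx":1.5,"dy":0,"dz":0,"spin":0},{"claw":60,"dx":3,"dy":0,"dz":0,"spin":0},{"claw":60,"dx":4.5,"dy":0,"dz":0,"spin":0},{"claw":60,"dx":6,"dy":0,"dz":0,"spin":0},{"claw":60,"dx":7.5,"dy":0,"dz":0,"spin":0},{"claw":60,"dx":9,"dy":0,"dz":0,"spin":0},{"claw":60,"dx":10.5,"dy":0,"dz":0,"spin":0},{"claw":60,"dx":12,"dy":0,"dz":0,"spin":0},{"claw":60,"dx":13.5,"dy":0,"dz":0,"spin":0},{"claw":60,"dx":15,"dy":0,"dz":0,"spin":0},{"claw":60,"dx":16.5,"dy":0,"dz":0,"spin":0},{"claw":60,"dx":18,"dy":0,"dz":0,"spin":0},{"claw":60,"dx":19.5,"dy":0,"dz":0,"spin":0},{"claw":60,"dx":21,"dy":0,"dz":-0.2,"spin":0},{"claw":60,"dx":22.5,"dy":0,"dz":-0.4,"spin":0},{"claw":60,"dx":24,"dy":0,"dz":-0.6,"spin":0},{"claw":60,"dx":25.5,"dy":0,"dz":-0.8,"spin":0},{"claw":60,"dx":27,"dy":0,"dz":-1,"spin":0},{"claw":60,"dx":28.5,"dy":0,"dz":-1.1,"spin":0},{"claw":60,"dx":30,"dy":0,"dz":-1.3,"spin":0}]'
python3 -m jog '[{"claw":60,"dx":1.5,"dy":0,"dz":-0.2,"spin":0},{"claw":60,"dx":3,"dy":0,"dz":-0.4,"spin":0},{"claw":60,"dx":4.5,"dy":0,"dz":-0.6,"spin":0},{"claw":60,"dx":6,"dy":0,"dz":-0.7,"spin":0},{"claw":60,"dx":7.5,"dy":0,"dz":-0.9,"spin":0},{"claw":60,"dx":9,"dy":0,"dz":-1.1,"spin":0},{"claw":60,"dx":10.5,"dy":0,"dz":-1.3,"spin":0},{"claw":60,"dx":12,"dy":0,"dz":-1.5,"spin":0},{"claw":60,"dx":13.5,"dy":0,"dz":-1.7,"spin":0},{"claw":60,"dx":15,"dy":0,"dz":-1.8,"spin":0},{"claw":60,"dx":16.5,"dy":0,"dz":-2,"spin":0},{"claw":60,"dx":18,"dy":0,"dz":-2.2,"spin":0},{"claw":60,"dx":19.5,"dy":0,"dz":-2.4,"spin":0},{"claw":60,"dx":21,"dy":0,"dz":-2.6,"spin":0},{"claw":60,"dx":22.5,"dy":0,"dz":-2.8,"spin":0},{"claw":60,"dx":24,"dy":0,"dz":-2.9,"spin":0},{"claw":60,"dx":25.5,"dy":0,"dz":-3.1,"spin":0},{"claw":60,"dx":27,"dy":0,"dz":-3.3,"spin":0},{"claw":60,"dx":28.5,"dy":0,"dz":-3.5,"spin":0},{"claw":60,"dx":30,"dy":0,"dz":-3.7,"spin":0}]'
python3 - <<'E'
from bench import *;from h import *
s=get_state();plan(s,.1,0,.047)
d=get_image("wrist");cv2.imwrite("pics/w4.png",d["frame"][...,::-1])
E
```

```text
time: 7.25
position: [0.5303, -0.0873, 0.0319]
tool_rot: [2.641, 1.702, -0.0]
ft_force: [-1.7, -4.2, 3.0]
grip_width: 0.69
grip_force: 2.2
time: 8.92
position: [0.5426, -0.0599, 0.0355]
tool_rot: [2.641, 1.702, -0.0]
ft_force: [-2.2, -3.9, 3.0]
grip_width: 0.688
grip_force: 2.2
deck -1.2 -0.5 z 35.5 ang 65.59 tilt [-0. -0. -1.] shift mm [101.2  -0.5 -11.5] spin -0.01 F [-2.2 -3.9  3. ]
```

View pics/w4.png

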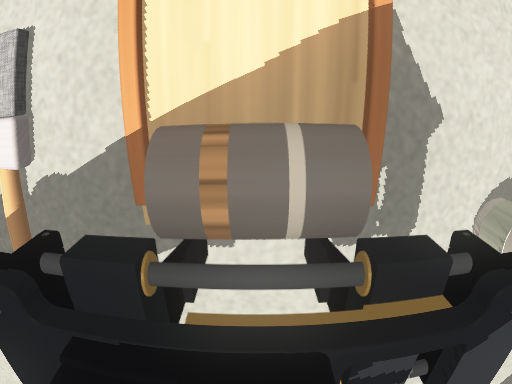

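The core is on the slope between the curbs, still square, with about 4 N of push. I'll continue.

```bash
python3 -m jog '[{"claw":60,"dx":1.5,"dy":0,"dz":-0.2,"spin":0},{"claw":60,"dx":3,"dy":0,"dz":-0.4,"spin":0},{"claw":60,"dx":4.5,"dy":0,"dz":-0.6,"spin":0},{"claw":60,"dx":6,"dy":0,"dz":-0.7,"spin":0},{"claw":60,"dx":7.5,"dy":0,"dz":-0.9,"spin":0},{"claw":60,"dx":9,"dy":0,"dz":-1.1,"spin":0},{"claw":60,"dx":10.5,"dy":0,"dz":-1.3,"spin":0},{"claw":60,"dx":12,"dy":0,"dz":-1.5,"spin":0},{"claw":60,"dx":13.5,"dy":0,"dz":-1.7,"spin":0},{"claw":60,"dx":15,"dy":0,"dz":-1.8,"spin":0},{"claw":60,"dx":16.5,"dy":0,"dz":-2,"spin":0},{"claw":60,"dx":18,"dy":0,"dz":-2.2,"spin":0},{"claw":60,"dx":19.5,"dy":0,"dz":-2.4,"spin":0},{"claw":60,"dx":21,"dy":0,"dz":-2.6,"spin":0},{"claw":60,"dx":22.5,"dy":0,"dz":-2.8,"spin":0},{"claw":60,"dx":24,"dy":0,"dz":-2.9,"spin":0},{"claw":60,"dx":25.5,"dy":0,"dz":-3.1,"spin":0},{"claw":60,"dx":27,"dy":0,"dz":-3.3,"spin":0},{"claw":60,"dx":28.5,"dy":0,"dz":-3.5,"spin":0},{"claw":60,"dx":30,"dy":0,"dz":-3.7,"spin":0}]'
python3 -m jog '[{"claw":60,"dx":1.5,"dy":0,"dz":-0.2,"spin":0},{"claw":60,"dx":3,"dy":0,"dz":-0.4,"spin":0},{"claw":60,"dx":4.5,"dy":0,"dz":-0.6,"spin":0},{"claw":60,"dx":6,"dy":0,"dz":-0.7,"spin":0},{"claw":60,"dx":7.5,"dy":0,"dz":-0.9,"spin":0},{"claw":60,"dx":9,"dy":0,"dz":-1.1,"spin":0},{"claw":60,"dx":10.5,"dy":0,"dz":-1.3,"spin":0},{"claw":60,"dx":12,"dy":0,"dz":-1.5,"spin":0},{"claw":60,"dx":13.5,"dy":0,"dz":-1.7,"spin":0},{"claw":60,"dx":15,"dy":0,"dz":-1.8,"spin":0},{"claw":60,"dx":16.5,"dy":0,"dz":-2,"spin":0},{"claw":60,"dx":18,"dy":0,"dz":-2.2,"spin":0},{"claw":60,"dx":19.5,"dy":0,"dz":-2.4,"spin":0},{"claw":60,"dx":21,"dy":0,"dz":-2.6,"spin":0},{"claw":60,"dx":22.5,"dy":0,"dz":-2.8,"spin":0},{"claw":60,"dx":24,"dy":0,"dz":-2.9,"spin":0},{"claw":60,"dx":25.5,"dy":0,"dz":-3.1,"spin":0},{"claw":60,"dx":27,"dy":0,"dz":-3.3,"spin":0},{"claw":60,"dx":28.5,"dy":0,"dz":-3.5,"spin":0},{"claw":60,"dx":30,"dy":0,"dz":-3.7,"spin":0}]'
python3 - <<'E'
from bench import *;from h import *
s=get_state();plan(s,.1,0,.047)
d=get_image("wrist");cv2.imwrite("pics/w5.png",d["frame"][...,::-1])
E
```

```text
time: 10.63
position: [0.555, -0.0327, 0.0393]
tool_rot: [2.641, 1.702, -0.0]
ft_force: [-2.0, -3.8, 3.5]
grip_width: 0.69
grip_force: 2.2
time: 12.3
position: [0.5674, -0.0053, 0.0429]
tool_rot: [-2.641, -1.702, 0.0]
ft_force: [-1.9, -3.7, 2.0]
grip_width: 0.691
grip_force: 2.2
deck 58.8 -0.5 z 42.9 ang 65.59 tilt [-0. -0. -1.] shift mm [41.2 -0.5 -4.1] spin -0.01 F [-1.9 -3.7  2. ]
```

View pics/w5.png

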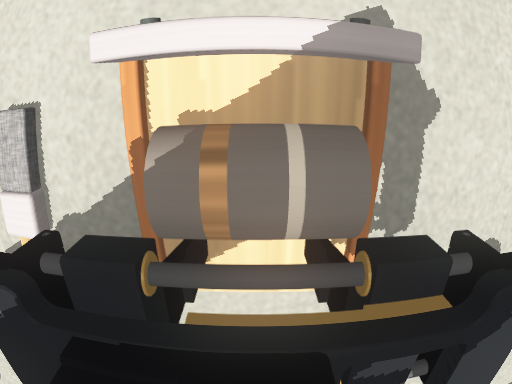

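Square and centred, with the stop bar ahead (rows 20–60). Expected contact is about 37 mm further on. I'll take 30 mm, then creep.

```bash
python3 -m jog '[{"claw":60,"dx":1.5,"dy":0,"dz":-0.2,"spin":0},{"claw":60,"dx":3,"dy":0,"dz":-0.4,"spin":0},{"claw":60,"dx":4.5,"dy":0,"dz":-0.6,"spin":0},{"claw":60,"dx":6,"dy":0,"dz":-0.7,"spin":0},{"claw":60,"dx":7.5,"dy":0,"dz":-0.9,"spin":0},{"claw":60,"dx":9,"dy":0,"dz":-1.1,"spin":0},{"claw":60,"dx":10.5,"dy":0,"dz":-1.3,"spin":0},{"claw":60,"dx":12,"dy":0,"dz":-1.5,"spin":0},{"claw":60,"dx":13.5,"dy":0,"dz":-1.7,"spin":0},{"claw":60,"dx":15,"dy":0,"dz":-1.8,"spin":0},{"claw":60,"dx":16.5,"dy":0,"dz":-2,"spin":0},{"claw":60,"dx":18,"dy":0,"dz":-2.2,"spin":0},{"claw":60,"dx":19.5,"dy":0,"dz":-2.4,"spin":0},{"claw":60,"dx":21,"dy":0,"dz":-2.6,"spin":0},{"claw":60,"dx":22.5,"dy":0,"dz":-2.8,"spin":0},{"claw":60,"dx":24,"dy":0,"dz":-2.9,"spin":0},{"claw":60,"dx":25.2,"dy":0,"dz":-3.1,"spin":0},{"claw":60,"dx":26.2,"dy":0,"dz":-3.2,"spin":0},{"claw":60,"dx":27,"dy":0,"dz":-3.3,"spin":0},{"claw":60,"dx":27.8,"dy":0,"dz":-3.4,"spin":0}]'
python3 -m jog '[{"claw":60,"dx":0.6,"dy":0,"dz":-0.1,"spin":0},{"claw":60,"dx":1.2,"dy":0,"dz":-0.1,"spin":0},{"claw":60,"dx":1.8,"dy":0,"dz":-0.2,"spin":0},{"claw":60,"dx":2.4,"dy":0,"dz":-0.3,"spin":0},{"claw":60,"dx":3,"dy":0,"dz":-0.4,"spin":0},{"claw":60,"dx":3.6,"dy":0,"dz":-0.4,"spin":0},{"claw":60,"dx":4.2,"dy":0,"dz":-0.5,"spin":0},{"claw":60,"dx":4.8,"dy":0,"dz":-0.6,"spin":0},{"claw":60,"dx":5.4,"dy":0,"dz":-0.6,"spin":0},{"claw":60,"dx":6,"dy":0,"dz":-0.7,"spin":0}]'
python3 -c "
from bench import *;from h import *
plan(get_state(),.0958,0,.047)"
```

```text
time: 14.02
position: [0.5789, 0.0199, 0.0463]
tool_rot: [2.641, 1.702, -0.0]
ft_force: [-2.7, -3.0, 2.2]
grip_width: 0.689
grip_force: 2.2
time: 14.85
position: [0.5814, 0.0254, 0.047]
tool_rot: [2.641, 1.702, -0.0]
ft_force: [-1.8, -4.3, 2.0]
grip_width: 0.687
grip_force: 2.2
deck 92.5 -0.5 z 47.0 ang 65.59 tilt [ 0. -0. -1.] shift mm [ 3.3 -0.5  0. ] spin -0.01 F [-1.8 -4.3  2. ]
```

```bash
for i in 1 2 ; do python3 -m jog '[{"claw":60,"dx":0.4,"dy":0,"dz":0,"spin":0},{"claw":60,"dx":0.8,"dy":0,"dz":0,"spin":0},{"claw":60,"dx":1.2,"dy":0,"dz":-0.1,"spin":0},{"claw":60,"dx":1.6,"dy":0,"dz":-0.2,"spin":0},{"claw":60,"dx":2,"dy":0,"dz":-0.2,"spin":0}]'|egrep 'time|ft_f|posi'; done
python3 -c "
from bench import *;from h import *
plan(get_state(),.0958,0,.047)"
```

```text
time: 15.27
position: [0.5819, 0.0265, 0.0471]
ft_force: [-2.7, -6.6, 4.6]
time: 15.68
position: [0.5819, 0.0267, 0.0472]
ft_force: [-5.2, -8.2, 5.5]
deck 93.9 -0.5 z 47.2 ang 65.52 tilt [-0.003 -0.003 -1.   ] shift mm [ 1.9 -0.5  0.2] spin -0.08 F [-5.2 -8.2  5.5]
```

The push has risen to about 10 N and the motion has stalled, so the core is at the stop. I'll press slightly more and check.

```bash
python3 -m jog '[{"claw":60,"dx":0.5,"dy":0,"dz":0,"spin":0},{"claw":60,"dx":1,"dy":0,"dz":0,"spin":0},{"claw":60,"dx":1.5,"dy":0,"dz":0,"spin":0},{"claw":60,"dx":1.5,"dy":0,"dz":0,"spin":0},{"claw":60,"dx":1.5,"dy":0,"dz":0,"spin":0},{"claw":60,"dx":1.5,"dy":0,"dz":0,"spin":0},{"claw":60,"dx":1.5,"dy":0,"dz":0,"spin":0},{"claw":60,"dx":1.5,"dy":0,"dz":0,"spin":0}]'
python3 - <<'E'
from bench import *;from h import *
s=get_state();plan(s,.0958,0,.047)
a=get_image("wrist")["frame"];b=get_image("side")["frame"][120:264,190:382]
cv2.imwrite("pics/w6.png",np.hstack([a[:288],cv2.resize(b,(288,216)).repeat(1,0) if 0 else np.pad(cv2.resize(b,(288,216)),((0,72),(0,0),(0,0)))])[...,::-1])
E
```

```text
time: 16.35
position: [0.5819, 0.0268, 0.0471]
tool_rot: [2.641, 1.698, -0.01]
ft_force: [-6.1, -9.9, 6.6]
grip_width: 0.691
grip_force: 5.8
deck 93.9 -0.4 z 47.1 ang 65.47 tilt [-0.004 -0.005 -1.   ] shift mm [ 1.9 -0.5  0.1] spin -0.13 F [-6.1 -9.9  6.6]
```

View pics/w6.png

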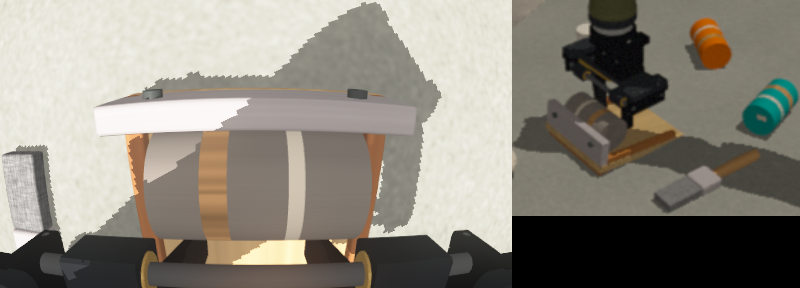

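The wrist view shows the core lying flush along the stop (rows 130–240), centred, with both fingers behind it. The side crop agrees, and nothing else has moved. I'm handing in.

```bash
python3 -c "
from bench import *
print(close_job())"
```

```text
the job is handed in; nothing more can be done
None
```

The rock core lies square against the steel stop, held there by both fingers with about 12 N of push; the job was handed in at about 16.5 s with nothing else on the bench touched.

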